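# Hold the ink mill's lid at the pulse mark

## Robot

A 6-joint arm with a two-finger parallel gripper is mounted at the origin on a cart in front of the work surface, level with it; the furniture and walls round the work are solid. World frame = base frame: x ahead of the robot, y to its left, z up, the work surface at z = 0. Lengths are in m, angles in degrees, forces in N, time in s.
With the tool pointing down it reaches from about 0.4 to 0.825 m from the base axis. Payload 7 kg.
Tool frame: the origin (TCP) lies at the very end of the fingers, on their centre line; the grasp point (between the pads) lies 19 mm behind it (ctrl.grip_depth is the distance from the TCP to the grasp point, in m); z points along the fingers, y is the line along which they close (so a half turn about z gives the same grasp; the last joint's range is limited). The gripper opens to 88 mm and grips with 3 to 60 N. Pads are 19 mm wide; open, the fingers measure 130 mm over their backs; the gripper's body (78 mm by 193 mm) begins 47 mm behind the grasp point.
Start: joints at [-53.279, 20.546, 0.682, 0, -70.136, -16.507], TCP at [0.233, -0.633, 0.227] pointing down, gripper open.
Joint ranges: [-176.03, 176.03], [-82.01, 121.73], [-58.28, 71.71], [-173.87, 95.51], [-174.79, -0.11], [-173.66, 173.66]. Speed limits (degrees/s): [136.94, 136.94, 172.46, 180, 180, 180].

## Interface

Orientations are given as [roll, pitch, yaw] about the fixed x, y, z axes, in that order (R = Rz(yaw) Ry(pitch) Rx(roll)).
In Python, from plant import get_obs, eyes, ctrl, spotter gives the robot as it stands.
- The arm moves only by the shell command python3 -m crank 'ROWS'. ROWS is JSON, one flat list of numbers, 7 for each row, row after row: the turn, a rotation vector about the tool's x, y, z in rad, then the shift along the tool's x, y, z in mm, then the opening, from 0 (shut) to 1 (fully open). A call has 1 to 5 rows; each row shifts and turns the commanded pose from where the row before left it, along the tool's axes as they then stand; what a row does not reach is not made up. A row lasts 1/8 s, in which the tool goes at most 62.5 mm and 10.7 degrees, less where a joint would pass 70% of its speed; a pose out of reach is approached as far as the arm can. A call is refused whole if a number of a shift passes 62.5 or a number of a turn 0.188, either way. A call with a gripper value outside its range is refused whole. The fingers move at their own pace and stop on an object; the grip force is fixed at half the most. Time passes only in rows, so rows that do not move let the fingers close. It gives the time, the measured TCP pose, the force, the opening and the grip force at its end, in the units of the state.
- get_obs(): the state, without advancing time (a new reading comes with each control period).
- eyes.snapshot(name): name is "scene" or "side" or "wrist"; returns the picture (400x640x3 uint8, blue, green, red); there is no depth.
- eyes.camera_model(name): a dict with "fx", "fy", "cx", "cy" (pixels), "extrinsics" (4x4, takes a point from camera to world coordinates). Camera axes: x right, y down, z forward; pixel columns grow to the right and rows downward; lengths in m; the calibration is good to about 2 mm. A picture is of the moment at which its call begins: read the wrist's pose just before it. camera_model takes no time and is no camera call; for the wrist camera it gives the pose at the moment of the call.
- ctrl.close_job(): hands the job in; it is judged then, once.
Trained networks look in the newest picture that a camera, given by its name, has taken for a name from the list of things; names that differ only in an ending like _2 or _b are one class to them, and where a whole thing is asked for, a point or a joint stands for the part that bears it (a point fixed in the world has none). Each returns a list of dicts, best first, with "p" (0 to 1); they miss things now and then, are a little off and sometimes report something else, mostly with a low value. They report only what shows in the picture. A call takes as long as a camera call. They do not tell look-alikes from the thing itself.
- spotter.outline_of(camera, target): "region" (400x640 bool, what is visible of it) and "rect" ([left, top, width, height] in pixels, round what is visible of it).
- spotter.place_of(camera, target): "location" ([column, row] in pixels: a listed point, or the origin of a listed thing).
The state is a dict: "clock": time; "joint_pos": joint angles; "qvel": joint speeds; "tau": joint torques, N m; "tool_pos": TCP position; "orientation": TCP orientation; "force": force on the tool from outside, world axes, zero at the start; "moment": the same for the moment, N m; "opening": finger opening in m; "gripper_force": force on a finger pad.
Only numpy, scipy, OpenCV 4.12 (cv2) and the standard library are available. Lean on these libraries where they do the work, as an engineer would, in place of code of your own. Each camera call takes 0.05 s, during which the arm holds its last target. There are 200 camera calls.

## Task

Pull the ink mill's lid, an aluminium disc with a blue grip bar and a scraper blade, straight up out of the small green-and-white drip tub, lower the blade into the mill until the lid sits down with its two tabs through the gaps in the black collar, and twist it clockwise to the green marks: half of its travel, where the mill pulses, well short of the click at the red marks that would lock it running. A spring turns the lid back when it is let go, so finish with the lid still gripped and held steady at the green marks, and leave the tub standing and everything else where it is.

Things in the scene. Friction and masses are not known exactly. Their poses are not given: they have to be found in the camera images.
- lid: Ink mill's lid: aluminium disc 83 mm across, 14 mm thick, upright blue grip bar on top. Origin: centre of the disc's underside, z up, x along the bar. Below hangs a 10 mm rod with a flat blade (24 mm wide along x, 4 mm thick), its foot 74 mm below the origin. Alike after a half turn. 0.11 to 0.22 kg. At the start it hangs in the drip tub, disc lying loosely on the rim.
- lid_grip (a point): Where to grip the lid: on its axis, 36 mm above its origin. The blue bar is 64 mm long along the lid's x, 12 mm thick along y (close the fingers along y) and stands from 14 to 44 mm above the lid's origin.
- lid_tab (a point): Tip of the tab at the lid's +x, 49.5 mm from the axis; its twin is at -x, both in line with the bar and white ticks. Tabs: 11 mm wide, 5 mm thick, level with the disc's underside, lower corners bevelled.
- drip_tub: Small open tub, white with green ink stains, 67 mm across, 85 mm high, inner radius about 20 mm at the bottom and 27 mm at the rim, loose, upright. Origin: centre of its underside.
- mill: Bench ink mill, fixed: grey motor foot 136 mm across, steel bowl 112 mm (bore 70 mm, floor at 38 mm), black bayonet collar 115 mm across, its top at 130 mm. Origin: centre of its underside on the bench, z up, x through the collar's two gaps (white ticks). Alike after a half turn.
- mill_seat (a point): Centre of the ledge on the mill's axis, 118 mm above the bench, where the seated lid's underside lies; axes as the mill's. The collar round it has a lip of inner radius 44.5 mm, 7 to 12 mm above the ledge, under which the tabs turn.
- mill_gap (a point): Middle of the gap in the lip at the mill's +x, on the collar's top face, 48 mm from the axis; its twin is at -x. Gaps are 18 mm wide: the lid's tabs go down through them, with about 3 mm of play all round.
- mill_green (a point): Green mark on the collar's top, 35 degrees clockwise (seen from above) from the +x gap; its twin is half a turn on. The lid's bar points at them when the lid is twisted to half travel: lid yaw = mill yaw - 0.61 rad. Near 47 degrees two sprung balls begin to resist; at 70 degrees, red marks, the lid clicks locked.
- switch_ring (a joint): Spring ring under the collar's lip, rad, 0 at rest, growing clockwise to 1.2. The tabs meet its dogs after about 0.09 rad of free twist and push it; it pushes back with 0.06 N m, growing by 0.15 N m per rad. Reads about 0.52 with the lid at the green marks; past 0.98 the lid locks. Orange nibs outside the collar move with it.
- tan_cup: Brown ink cup with a purple lid, 108 mm across, 94 mm high; origin under its centre; a bystander.
- thinner: White bottle with a red cap, 78 mm across, 178 mm high; origin under its centre; a bystander.
- lid_orange: Orange snap lid lying flat, 86 mm across, 10 mm high; a bystander.
- lid_white: White snap lid with red ink on it, lying flat, 112 mm across, 10 mm high; a bystander.
- brush: Flat paint brush with a red handle, lying, 219 x 25 x 10 mm, along its x; a bystander.
- film_roll: Grey roll of film, lying, 120 mm long, 34 mm across, along its x; a bystander.
Things that resemble listed ones, but are neither listed nor needed, are in the scene too. Leave any turquoise look-alike of the lid alone.

How it is judged (in metres and radians):
On the way, in this order (a step that is already met when the one before it is completed fails the run):
1. the lid is gripped and drawn up until its blade is clear of the tub (z of lid in the frame of drip_tub above 0.16 m and contact force between the fingers and lid above 1 N), for 0.1 s.
2. the lid sits down on the mill's ledge with its tabs through the collar's gaps, the spring ring not yet turned half way (z of lid in the frame of mill_seat between -0.004 and 0.003 m and horizontal distance between lid and mill_seat below 0.006 m and angle between lid's own z axis and vertical below 0.08 rad and value of joint switch_ring below 0.3 rad), for 0.1 s.
At the end, for the whole second after the job is handed in: Lid level on the mill's ledge (3.5 mm high, 6 mm off axis, 0.08 rad tilt at most), ring pushed to 0.36 to 0.68 rad, lid twisted 0.49 to 0.73 rad (green marks, 7 degrees either way), fingers gripping it with over 1 N, all through the last second; tub upright (z of lid in the frame of mill_seat between -0.004 and 0.0035 m and horizontal distance between lid and mill_seat below 0.006 m and angle between lid's own z axis and vertical below 0.08 rad and angle between the x axis of lid and the x axis of mill, either way round between 0.49 and 0.73 rad and value of joint switch_ring between 0.36 and 0.68 rad and contact force between the fingers and lid above 1 N and angle between drip_tub's own z axis and vertical below 0.15 rad); the arm keeps its last pose, push and grip.
It fails at once if the lid is turned over the balls towards the red marks, where it clicks locked (value of joint switch_ring above 0.98 rad).
It fails at once if the drip tub is tipped over or dragged more than 5 cm (angle between drip_tub's own z axis and vertical above 0.5 rad or distance of drip_tub from where it was at the start of the episode above 0.05 m).
It fails at once if another thing on the bench is shifted by more than 3 cm (distance of any of tan_cup, thinner, lid_orange, lid_white, brush, film_roll from where it was at the start of the episode above 0.03 m).
It also fails if it takes over 48 s, if anything falls off the work surface, if the arm or the gripper's body presses on something with over 40 N, if the wrist force passes 120 N, or if a joint passes its speed limit or range.

## Working session

There is one attempt and no reset: what is moved stays moved. The work goes in short steps, Python scripts to look and compute and a shell command to move; the robot and the scene stay as the last step left them, time stands still between calls to the robot, and variables do not carry over. Pictures are saved under pics/ and viewed, at most 10 in all, crops included, and the job is handed in when it is done.

```bash
mkdir -p pics; ls
python3 - <<'E'
from plant import get_obs, eyes, ctrl, spotter
import cv2, numpy as np
o=get_obs();print({k:np.round(v,3) if not isinstance(v,dict) else v for k,v in o.items()},ctrl.grip_depth)
ims=[]
for c in ['scene','side']:
    im=eyes.snapshot(c);cv2.imwrite(f'pics/{c}0.png',im)
    m=eyes.camera_model(c);print(c,m['fx'],m['cx'],m['cy'],np.round(m['extrinsics'],3).tolist())
    for t in ['lid','lid_grip','lid_tab','drip_tub','mill','mill_seat','mill_gap','mill_green']:
        print(c,t,[(np.round(d['location'],1).tolist(),round(d['p'],2)) for d in spotter.place_of(c,t)][:4])
E
```

```text
pics
{'clock': np.float64(0.0), 'joint_pos': array([-5.3281e+01,  2.0591e+01,  6.3500e-01, -2.0000e-02, -7.0135e+01,
       -1.6506e+01]), 'qvel': array([ 0.023, -0.044, -0.072, -0.04 ,  0.005,  0.046]), 'tau': array([ 1.0000e-03, -5.8272e+01,  2.9307e+01,  6.9980e+00,  7.0000e-03,
       -0.0000e+00]), 'tool_pos': array([ 0.233, -0.633,  0.226]), 'orientation': array([ 1.79907e+02, -8.00000e-03, -1.59793e+02]), 'force': array([ 0.517,  0.737, -0.193]), 'moment': array([-0.048,  0.063,  0.041]), 'gripper_force': np.float64(0.0), 'opening': np.float64(0.088)} 0.0188
scene 443.76410175095515 324.08914076347554 201.6254854457519 [[-0.742, -0.289, 0.605, -0.231], [-0.67, 0.329, -0.665, 0.846], [-0.007, -0.899, -0.437, 0.657], [0.0, 0.0, 0.0, 1.0]]
scene lid [([343.5, 196.1], 0.87), ([373.0, 187.8], 0.7), ([374.0, 215.1], 0.65)]
scene lid_grip [([376.9, 204.4], 0.76), ([344.4, 180.8], 0.71), ([242.0, 315.6], 0.66), ([375.3, 175.4], 0.62)]
scene lid_tab [([343.2, 198.7], 0.84), ([342.8, 182.4], 0.38)]
scene drip_tub [([345.3, 218.7], 0.75), ([361.2, 186.9], 0.33)]
scene mill [([289.8, 253.
[... 270 characters left out ...]
.95, -0.2, 0.238, 0.167], [-0.311, 0.591, -0.745, 1.078], [0.008, -0.782, -0.624, 1.02], [0.0, 0.0, 0.0, 1.0]]
side lid [([332.2, 164.4], 0.9), ([355.0, 191.6], 0.87), ([318.3, 180.7], 0.71)]
side lid_grip [([330.6, 153.1], 0.92), ([319.3, 171.9], 0.71), ([316.3, 200.0], 0.63), ([351.0, 188.2], 0.6)]
side lid_tab [([344.4, 166.7], 0.78), ([315.8, 185.7], 0.76), ([348.8, 156.3], 0.62), ([342.7, 189.4], 0.6)]
side drip_tub [([316.7, 199.6], 0.48)]
side mill [([297.3, 244.3], 0.84), ([295.5, 216.5], 0.58)]
side mill_seat [([347.2, 153.5], 0.34)]
side mill_gap [([286.5, 212.0], 0.71), ([350.3, 274.9], 0.34), ([295.6, 217.4], 0.27)]
side mill_green [([293.3, 204.0], 0.91), ([318.9, 187.8], 0.59)]
```

Run:
```python
import cv2, numpy as np
a=cv2.imread('pics/scene0.png')[150:300,220:460];b=cv2.imread('pics/side0.png')[130:280,220:460]
cv2.imwrite('pics/crop0.png',np.vstack([cv2.resize(x,(480,300),interpolation=cv2.INTER_CUBIC) for x in(a,b)]))
```

```text
(no output)
```

View pics/scene0.png

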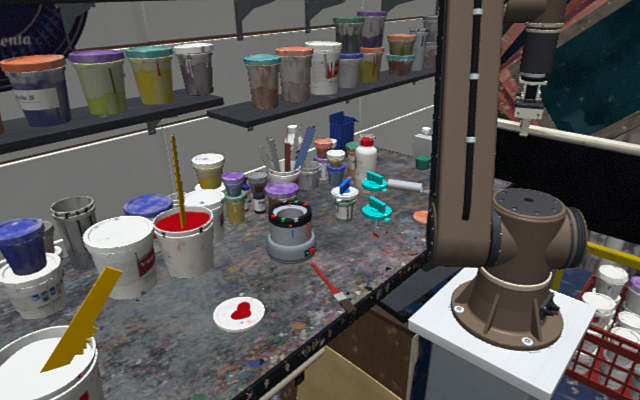

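View pics/crop0.png

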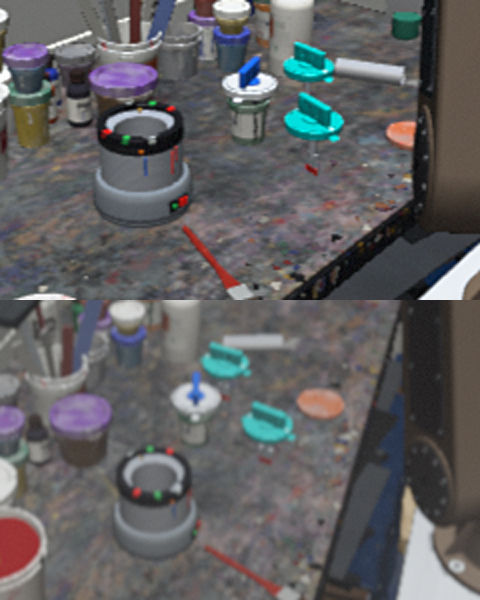

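The scene shows the real lid (aluminium disc, blue bar, in the tub) at scene (344,190) and side (318,178). The turquoise look-alikes, at scene (375,182) and (377,209), lie on the bench and will be left alone. The enlarged crop confirms this. The mill is at scene (290,232), side (297,225).

```bash
cat > h.py <<'E'
from plant import get_obs, eyes, ctrl, spotter
import cv2, numpy as np
from scipy.spatial.transform import Rotation as R
def ray(c,px,m=None):
    m=m or eyes.camera_model(c);T=np.array(m['extrinsics'])
    d=T[:3,:3]@[(px[0]-m['cx'])/m['fx'],(px[1]-m['cy'])/m['fy'],1]
    return T[:3,3],d/np.linalg.norm(d)
def plane(c,px,z,m=None):
    o,d=ray(c,px,m);return o+d*(z-o[2])/d[2]
def tri(*obs):
    A=0;b=0
    for c,px in obs:
        o,d=ray(c,px);P=np.eye(3)-np.outer(d,d);A=A+P;b=b+P@o
    return np.linalg.solve(A,b)
def proj(c,p,m=None):
    m=m or eyes.camera_model(c);T=np.linalg.inv(np.array(m['extrinsics']));q=T[:3,:3]@p+T[:3,3]
    return np.array([m['fx']*q[0]/q[2]+m['cx'],m['fy']*q[1]/q[2]+m['cy']])
def togo(target,yaw):
    "turn about tool z (rad) and shift (mm, in the tool frame before turning)"
    o=get_obs();r=R.from_euler('xyz',o['orientation'],degrees=True)
    g=R.from_euler('xyz',[180,0,yaw],degrees=True)
    print('rotvec',np.round((r.inv()*g).as_rotvec(),4),'shift',np.round(r.inv().apply(np.array(target)-o['tool_pos'])*1000,1))
E
python3 - <<'E'
from h import *
print('grip',tri(('scene',(344.4,180.8)),('side',(319.3,171.9))))
print('tub',plane('scene',(345.3,218.7),0),plane('side',(316.7,199.6),0))
print('mill',tri(('scene',(289.8,253)),('side',(297.3,244.3))))
print('green',tri(('scene',(294.3,198.3)),('side',(293.3,204))))
for n,px in dict(cup=(282,200),orange=(423,217)).items(): print(n,plane('scene',px,0))
m=eyes.camera_model('wrist');o=get_obs()
T=np.array(m['extrinsics']);r=R.from_euler('xyz',o['orientation'],degrees=True).as_matrix()
print('cam in tool',r.T@(T[:3,3]-o['tool_pos']),r.T@T[:3,:3],m['fx'])
E
```

```text
grip [ 0.5361752  -0.08658096  0.13779815]
tub [ 0.54612606 -0.10662135  0.        ] [ 0.55003079 -0.10171131  0.        ]
mill [ 0.53826165  0.13798377 -0.00169622]
green [0.55983276 0.09846314 0.1383145 ]
cup [ 0.79485767 -0.06809074  0.        ]
orange [ 0.369678   -0.27701335  0.        ]
cam in tool [ 0.07501357  0.00048129 -0.15801911] [[ 5.19196509e-04 -9.59488141e-01 -2.81748537e-01]
 [ 9.99999604e-01  7.01675467e-04 -5.46774751e-04]
 [ 7.22319925e-04 -2.81748141e-01  9.59488126e-01]] 303.01440243677655
```

```bash
python3 -m crank '[0,0,0,-39,33,-24,1,0,0,0,-39,33,-24,1,0,0,0,-39,33,-24,1,0,0,0,-39,33,-24,1,0,0,0,-39,33,-24,1]'; python3 -m crank '[0,0,0,-39,33,0,1,0,0,0,-39,33,0,1,0,0,0,-39,33,0,1,0,0,0,-39,33,0,1,0,0,0,-39,33,0,1]';python3 -m crank '[0,0,0,-39,33,0,1,0,0,0,-39,33,0,1,0,0,0,0,0,0,1,0,0,0,0,0,0,1]'
python3 - <<'E'
from h import *
m=eyes.camera_model('wrist');im=eyes.snapshot('wrist');cv2.imwrite('pics/w1.png',im);print(get_obs()['tool_pos'],get_obs()['orientation'],get_obs()['clock'])
for t,z in dict(lid=.085,lid_grip=.121,lid_tab=.0875,drip_tub=0,mill=0,mill_seat=.118,mill_gap=.13,mill_green=.13).items():
    for d in spotter.place_of('wrist',t): print(t,np.round(d['location'],1),round(d['p'],2),np.round(plane('wrist',d['location'],z,m),4))
E
```

```text
clock: 1.52
tool_pos: [0.3597, -0.4097, 0.3476]
orientation: [-180.0, 0.0, -159.8]
force: [1.6, -0.2, 0.6]
opening: 0.0876
gripper_force: 0.0
clock: 2.15
tool_pos: [0.4857, -0.1874, 0.347]
orientation: [-180.0, 0.0, -159.8]
force: [0.2, -0.1, 0.4]
opening: 0.0875
gripper_force: 0.0
clock: 2.65
tool_pos: [0.5355, -0.1, 0.3465]
orientation: [-180.0, -0.0, -159.7]
force: [0.1, -0.2, 0.1]
opening: 0.0876
gripper_force: 0.0
[ 0.53527793 -0.10046377  0.34666219] [-1.79993070e+02  1.62234008e-04 -1.59791376e+02] 2.7
lid [312.8 170.6] 0.9 [ 0.55   -0.1041  0.085 ]
lid [229.3 129.3] 0.72 [ 0.5357 -0.2298  0.085 ]
lid [361.5  80.8] 0.55 [ 0.4164 -0.0853  0.085 ]
lid [607.8 200.3] 0.44 [0.4429 0.3119 0.085 ]
lid [529.1 103.6] 0.21 [0.3656 0.1339 0.085 ]
lid_grip [217.2 129.7] 0.84 [ 0.5353 -0.2348  0.121 ]
lid_grip [314.8 179.6] 0.74 [ 0.553  -0.0994  0.121 ]
lid_grip [369.   79.4] 0.68 [ 0.4161 -0.081   0.121 ]
lid_tab [340.4 112.5] 0.76 [ 0.463  -0.0966  0.0875]
lid_tab [347.  171.3] 0.66 [ 0.5338 -0.0589  0.0875]
lid_tab [246.3  96. ] 0.61 [ 0.4863 -0.2198  0.0875]
mill [446.7 206.1] 0.93 [0.5454 0.1421 0.    ]
mill_seat [482.7 230.5] 0.8 [0.5411 0.1422 0.118 ]
mill_gap [457.5 249.9] 0.64 [0.5758 0.1157 0.13  ]
mill_green [448.6 236.4] 0.8 [0.5622 0.0952 0.13  ]
mill_green [527.6 104.6] 0.31 [0.3779 0.105  0.13  ]
```

View pics/w1.png

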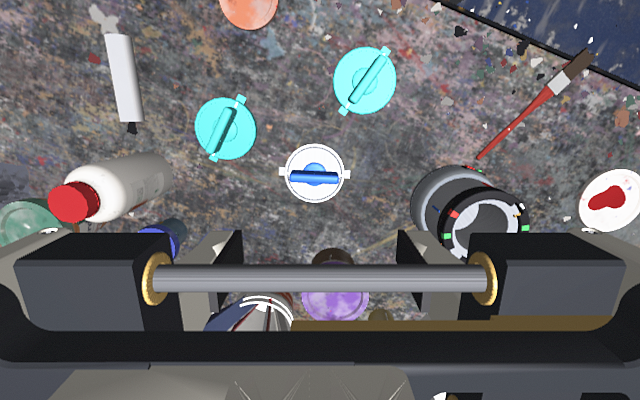

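The lid in its tub is at (314,173) with tabs at (282,171) and (347,174). The mill is at (485,230), partly clipped by the gripper, and the turquoise look-alikes are at (365,80) and (225,128). I'll look at the mill from nearer before gripping.

```bash
python3 -m crank '[0,0,0,-24,45,0,1,0,0,0,-24,45,0,1,0,0,0,-24,45,0,1,0,0,0,-24,45,0,1,0,0,0,-24,45,0,1]';python3 -m crank '[0,0,0,0,0,0,1,0,0,0,0,0,0,1]'
python3 - <<'E'
from h import *
m=eyes.camera_model('wrist');im=eyes.snapshot('wrist');np.save('m2.npy',m,allow_pickle=True);cv2.imwrite('pics/w2full.png',im);o=get_obs();print(o['joint_pos'])
seat=None
for t,z in dict(mill=0,mill_seat=.118,mill_gap=.13,mill_green=.13).items():
    for d in spotter.place_of('wrist',t): print(t,np.round(d['location'],1),round(d['p'],2),np.round(plane('wrist',d['location'],z,m),4))
# top-down rectified view of plane z=.13, 0.25 mm/px, centred (0.541,0.142)
g=np.array([[.541+sx,.142+sy,.13] for sx,sy in((-.075,-.075),(.075,-.075),(.075,.075),(-.075,.075))])
src=np.float32([proj('wrist',p,m) for p in g]);dst=np.float32([[0,600],[600,600],[600,0],[0,0]])
cv2.imwrite('pics/w2top.png',cv2.warpPerspective(im,cv2.getPerspectiveTransform(src,dst),(600,600),flags=cv2.INTER_CUBIC))
# lid top-down from w1
E
```

```text
clock: 3.72
tool_pos: [0.5705, 0.154, 0.3468]
orientation: [180.0, 0.0, -159.8]
force: [1.3, 0.0, -0.0]
opening: 0.0877
gripper_force: 0.0
clock: 3.98
tool_pos: [0.5703, 0.1525, 0.3463]
orientation: [-180.0, -0.0, -159.7]
force: [0.2, 0.1, -0.3]
opening: 0.0872
gripper_force: 0.0
[ 3.38853801e+01  9.52707746e+00  1.15997702e+00  7.50676941e-03
 -8.16377408e+01 -1.03688977e+02]
mill [315.7 132.9] 0.66 [0.5414 0.1356 0.    ]
mill_gap [288.1 164.5] 0.83 [0.5791 0.1144 0.13  ]
mill_green [275.6 144.9] 0.62 [0.5614 0.0922 0.13  ]
```

View pics/w2top.png

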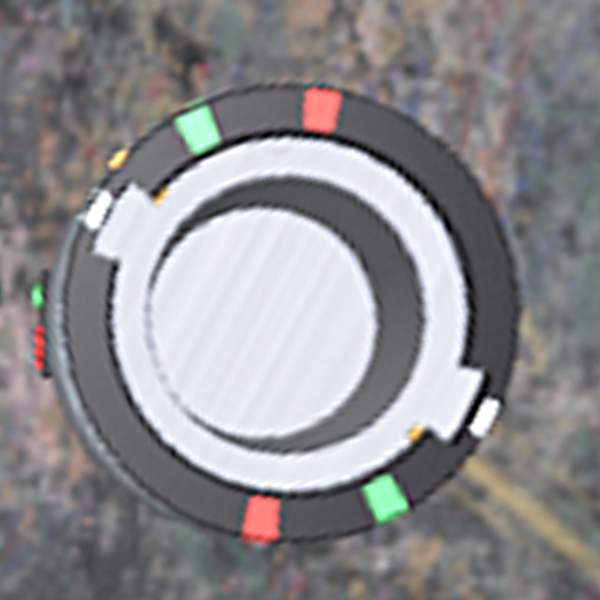

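The top-down view of the mill shows white ticks at (97,209) and (484,416), greens at (197,128) and (386,499), and reds at (322,110) and (262,519). The ring's nibs are at rest. That puts the mill centre at (0.5387, 0.1387) with yaw −28.1°. Now back to the tub, turning to line up with the bar.

```bash
python3 -m crank '[0,0,0,21,-41,0,1,0,0,0,21,-41,0,1,0,0,0,21,-41,0,1,0,0,0,21,-41,0,1,0,0,0,21,-41,0,1]';python3 -m crank '[0,0,-0.175,0,0,0,1,0,0,-0.175,0,0,0,1,0,0,-0.175,0,0,0,1,0,0,-0.175,0,0,0,1,0,0,-0.175,0,0,0,1]';python3 -m crank '[0,0,-0.175,0,0,0,1,0,0,-0.175,0,0,0,1,0,0,-0.175,0,0,0,1,0,0,-0.175,0,0,0,1,0,0,0,0,0,0,1]';python3 -m crank '[0,0,0,0,0,0,1,0,0,0,0,0,0,1]'
python3 - <<'E'
from h import *
m=eyes.camera_model('wrist');im=eyes.snapshot('wrist');cv2.imwrite('pics/w3full.png',im);o=get_obs();print(o['joint_pos'])
for t,z in dict(lid=.085,lid_grip=.121,lid_tab=.0875).items():
    for d in spotter.place_of('wrist',t): print(t,np.round(d['location'],1),round(d['p'],2),np.round(plane('wrist',d['location'],z,m),4))
def top(z):
    g=np.array([[.55+sx,-.104+sy,z] for sx,sy in((-.06,-.06),(.06,-.06),(.06,.06),(-.06,.06))])
    src=np.float32([proj('wrist',p,m) for p in g]);dst=np.float32([[0,480],[480,480],[480,0],[0,0]])
    return cv2.warpPerspective(im,cv2.getPerspectiveTransform(src,dst),(480,480),flags=cv2.INTER_CUBIC)
a=top(.099);b=top(.129)
cv2.imwrite('pics/w3top.png',cv2.resize(np.hstack([a,b]),(800,400)))
E
```

```text
clock: 4.85
tool_pos: [0.5421, -0.0782, 0.347]
orientation: [-180.0, 0.1, -159.8]
force: [0.9, -0.6, -0.3]
opening: 0.0872
gripper_force: 0.0
clock: 5.48
tool_pos: [0.5424, -0.0769, 0.3468]
orientation: [-180.0, 0.0, -109.4]
force: [-0.7, 0.0, 0.1]
opening: 0.0874
gripper_force: 0.0
clock: 6.1
tool_pos: [0.5425, -0.0767, 0.3468]
orientation: [-180.0, -0.0, -69.7]
force: [-0.4, 0.2, -0.0]
opening: 0.0874
gripper_force: 0.0
clock: 6.35
tool_pos: [0.5427, -0.0763, 0.3466]
orientation: [-180.0, 0.0, -69.7]
force: [-0.0, -0.8, -1.2]
opening: 0.0878
gripper_force: 0.0
[ 1.24885743e+01  5.29537847e+00 -3.78573388e+00 -1.15669320e-03
 -8.09132379e+01  7.86159375e+00]
lid [401.9 185.6] 0.96 [ 0.4212 -0.0858  0.085 ]
lid [320.1 142.9] 0.68 [ 0.552  -0.1019  0.085 ]
lid [368.6  49.8] 0.65 [ 0.5352 -0.2328  0.085 ]
lid_grip [322.1 148.4] 0.82 [ 0.5488 -0.1002  0.121 ]
lid_grip [372.5  44. ] 0.72 [ 0.5364 -0.2326  0.121 ]
lid_grip [410.5 194.4] 0.55 [ 0.4183 -0.0841  0.121 ]
lid_tab [398.3  68. ] 0.74 [ 0.4915 -0.2259  0.0875]
lid_tab [374.5 167.4] 0.73 [ 0.469  -0.0968  0.0875]
lid_tab [318.6 177. ] 0.72 [ 0.5375 -0.0567  0.0875]
```

View pics/w3top.png

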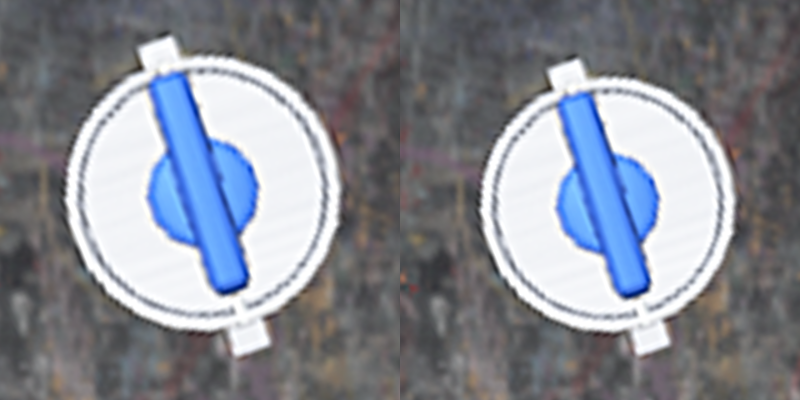

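The lid's disc centre is at (205,194) in the left half, and the tabs are at (160,53) and (251,335). That gives (0.5515, −0.1025) and a bar yaw of about −73°. I'll go down onto the bar.

```bash
python3 -m crank '[0,0,0.057,0,0,0,1,0,0,0,14,0,50,1,0,0,0,14,-1,50,1,0,0,0,0,0,50,1,0,0,0,0,0,50,1]';python3 -m crank '[0,0,0,0,0,20,1,0,0,0,0,0,0,1,0,0,0,0,0,0,1]'
python3 -c "
from h import *
togo([.5515,-.1025,.103],-73)"
```

```text
clock: 7.18
tool_pos: [0.5519, -0.1028, 0.1452]
orientation: [-180.0, -0.0, -72.9]
force: [1.1, 0.0, -0.3]
opening: 0.0875
gripper_force: 0.0
clock: 7.55
tool_pos: [0.5528, -0.1026, 0.1277]
orientation: [-179.9, -0.0, -72.8]
force: [-0.3, -0.1, 1.1]
opening: 0.0878
gripper_force: 0.0
rotvec [-0.0014 -0.0006  0.0035] shift [-0.5  1.3 24.7]
```

```bash
python3 -m crank '[0,0,0.003,-1,1,12,1,0,0,0,0,0,12,1,0,0,0,0,0,0,1,0,0,0,0,0,0,0.5,0,0,0,0,0,0,0]';python3 -m crank '[0,0,0,0,0,0,0,0,0,0,0,0,0,0,0,0,0,0,0,0,0,0,0,0,0,0,0,0]'
```

```text
clock: 8.18
tool_pos: [0.551, -0.1019, 0.1029]
orientation: [-180.0, -0.0, -73.0]
force: [-0.0, 0.3, 0.3]
opening: 0.0729
gripper_force: 0.0
clock: 8.68
tool_pos: [0.5507, -0.102, 0.1026]
orientation: [-180.0, -0.0, -73.0]
force: [0.7, -0.6, -0.8]
opening: 0.0335
gripper_force: 0.0
```

```bash
python3 -m crank '[0,0,0,0,0,0,0,0,0,0,0,0,0,0,0,0,0,0,0,0,0,0,0,0,0,0,0,0,0,0,0,0,0,0,0]'
```

```text
clock: 9.3
tool_pos: [0.5507, -0.1019, 0.1025]
orientation: [-180.0, 0.0, -73.0]
force: [0.6, -0.3, -0.1]
opening: 0.0121
gripper_force: 30.0
```

```bash
python3 -m crank '[0,0,0,0,0,-10,0,0,0,0,0,0,-20,0,0,0,0,0,0,-20,0,0,0,0,0,0,-20,0,0,0,0,0,0,-30,0]';python3 -m crank '[0,0,0,0,0,-35,0,0,0,0,0,0,-35,0,0,0,0,0,0,-10,0,0,0,0,0,0,0,0,0,0,0,0,0,0,0]'
python3 - <<'E'
from h import *
o=get_obs();print(o['force'],o['gripper_force'],o['opening'])
m=eyes.camera_model('wrist');im=eyes.snapshot('wrist');cv2.imwrite('pics/w4.png',im)
a=R.from_euler('xyz',o['orientation'],degrees=True)
g=spotter.place_of('wrist','lid_tab');print([(d['location'],d['p'], a.inv().apply(plane('wrist',d['location'],o['tool_pos'][2]-.015,m)-o['tool_pos'])) for d in g])
cv2.imwrite('pics/w4c.png',cv2.resize(im[60:360,170:470],(600,600)))
togo([.5387,.1387,.2675],-28.1)
E
```

```text
clock: 9.93
tool_pos: [0.5499, -0.102, 0.2031]
orientation: [179.9, 0.0, -73.0]
force: [0.5, 1.4, -0.7]
opening: 0.0118
gripper_force: 30.0
clock: 10.55
tool_pos: [0.5499, -0.1019, 0.2811]
orientation: [179.9, 0.1, -73.0]
force: [0.6, 0.3, -2.3]
opening: 0.0121
gripper_force: 30.0
[ 0.62350124  0.28391722 -2.27299549] 29.978930354118347 0.012146019264448119
[([317.9, 300.1], 0.72, array([-0.04758284, -0.00201054,  0.01503713])), ([403.4, 81.4], 0.71, array([0.08851051, 0.04394078, 0.01502009])), ([383.8, 194.1], 0.62, array([0.02556657, 0.03724545, 0.01506021]))]
rotvec [ 0.002   0.0015 -0.7834] shift [-233.4  -59.5   13.7]
```

View pics/w4c.png

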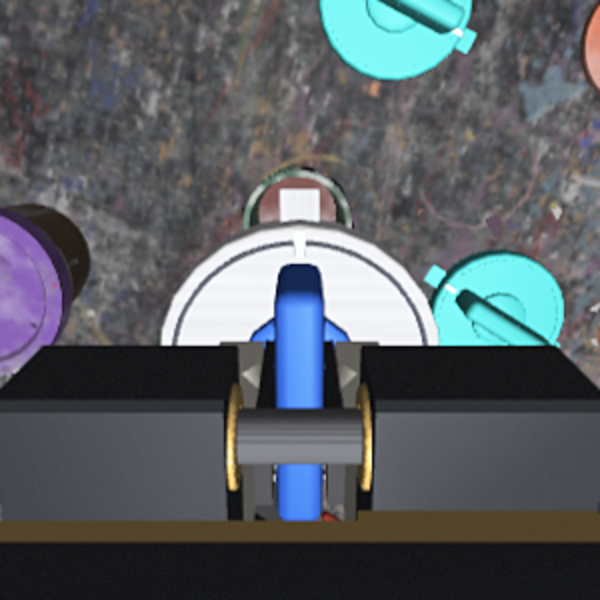

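The lid hangs straight between the fingers, with the tub upright behind it. The near tab tip is at crop (299,188), full (319.5,154). I'll compute its offset in the tool frame.

Run:
```python
from h import *
o=get_obs();m=eyes.camera_model('wrist');a=R.from_euler('xyz',o['orientation'],degrees=True)
im=cv2.imread('pics/w4.png')
for px,dz in(((319.5,154),.0125),((319.7,180),.0035),((319.8,192),-.0265)): print(a.inv().apply(plane('wrist',px,o['tool_pos'][2]-dz,m)-o['tool_pos'])*1000)
```

```text
[49.87055791 -1.01855699 12.4665097 ]
[36.96771702 -0.91242216  3.47479355]
[ 38.62210402  -0.92886911 -26.52636475]
```

```bash
python3 -m crank '[0,0,0,-47,-12,0,0,0,0,0,-47,-12,0,0,0,0,0,-47,-12,0,0,0,0,0,-46,-12,0,0,0,0,0,-46,-12,0,0]';python3 -m crank '[0,0,-0.157,0,0,0,0,0,0,-0.157,0,0,0,0,0,0,-0.157,0,0,0,0,0,0,-0.157,0,0,0,0,0,0,-0.156,0,0,0,0]';python3 -m crank '[0,0,0,0,0,0,0,0,0,0,0,0,0,0]'
python3 - <<'E'
from h import *
togo([.5387,.1387,.23],-28.1);print(get_obs()['force'])
for c in('scene','side'):
    im=eyes.snapshot(c);cv2.imwrite(f'pics/{c}5.png',im)
    g=spotter.place_of(c,'lid')+spotter.place_of(c,'lid_grip');print(c,[(np.round(d['location'],1),round(d['p'],2)) for d in g])
    print(proj(c,np.array([*get_obs()['tool_pos'][:2],get_obs()['tool_pos'][2]-.0175])))
E
```

```text
clock: 11.28
tool_pos: [0.5394, 0.1398, 0.2818]
orientation: [179.9, -0.0, -73.0]
force: [1.5, -0.3, -2.4]
opening: 0.0119
gripper_force: 30.0
clock: 11.9
tool_pos: [0.5396, 0.1383, 0.2815]
orientation: [179.9, 0.1, -27.8]
force: [-0.7, 0.5, -2.4]
opening: 0.0119
gripper_force: 30.0
clock: 12.15
tool_pos: [0.5397, 0.1383, 0.2821]
orientation: [180.0, 0.0, -28.3]
force: [0.2, 0.1, -1.9]
opening: 0.0122
gripper_force: 30.0
rotvec [ 0.0008  0.0005 -0.0028] shift [-1.1  0.1 52.1]
[ 0.19896253  0.13307934 -1.86423656]
scene [(array([283.9, 160.4]), 0.97), (array([374.1, 186.8]), 0.92), (array([376. , 214.6]), 0.92), (array([375.3, 173.7]), 0.95), (array([286. , 145.7]), 0.8), (array([374.6, 201.1]), 0.68)]
[286.10441065 160.69672535]
side [(array([334., 167.]), 0.88), (array([295.5, 179.9]), 0.87), (array([355.1, 192.5]), 0.64), (array([334.3, 152.8]), 0.68), (array([297.4, 169.2]), 0.67), (array([317.8, 200.5]), 0.63), (array([352.3, 187.4]), 0.56)]
[294.04942013 179.06632183]
```

```bash
python3 -m crank '[0,0,-0.003,-2,-0.5,30,0,0,0,0,0,0,35,0,0,0,0,0,0,35,0,0,0,0,0,0,22,0,0,0,0,0,0,0,0]';python3 -m crank '[0,0,0,0,0,0,0]'
python3 - <<'E'
from h import *
o=get_obs();togo([.5381,.1397,.16],-28.1);print(o['force'])
m=eyes.camera_model('wrist');im=eyes.snapshot('wrist');cv2.imwrite('pics/w6.png',im)
s=eyes.snapshot('scene');d=eyes.snapshot('side')
c=cv2.resize(im[90:240,245:395],(600,600),interpolation=cv2.INTER_CUBIC)
e=np.vstack([cv2.resize(x,(200,300),interpolation=cv2.INTER_CUBIC) for x in(s[140:260,250:330],d[150:270,257:337])])
cv2.imwrite('pics/w6c.png',np.hstack([c,e]))
a=R.from_euler('xyz',o['orientation'],degrees=True)
print([proj('wrist',np.array([.5385,.1395,.13])+R.from_euler('z',-28.1,degrees=True).apply([x,y,0]),m) for x,y in((.049,0),(.055,0),(.0495,.009),(.0495,-.009))])
E
```

```text
clock: 13.08
tool_pos: [0.5374, 0.1392, 0.159]
orientation: [179.8, 0.1, -27.9]
force: [0.2, 0.0, -2.6]
opening: 0.0119
gripper_force: 30.0
clock: 13.2
tool_pos: [0.5391, 0.1401, 0.1617]
orientation: [-179.9, -0.1, -27.9]
force: [1.5, 0.3, -1.2]
opening: 0.0122
gripper_force: 30.0
rotvec [-0.0009 -0.001   0.0038] shift [-0.7  0.8  1.7]
[ 1.47162545  0.27314387 -1.23133248]
[array([322.59921992, 152.62050656]), array([322.67027928, 142.97493189]), array([308.23926057, 151.76202386]), array([336.96930518, 151.8844861 ])]
```

View pics/w6c.png

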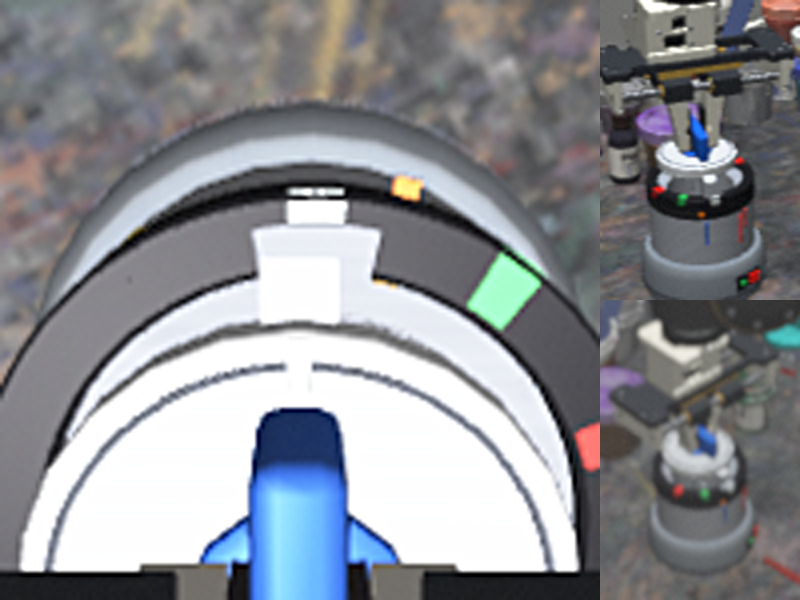

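The near tab is at crop (300,290) and the gap centre at (317,240), with both axes parallel. So yaw is right and the lid needs about 2.2 mm along tool +y.

```bash
python3 -m crank '[0,0,0,-0.4,2.2,4,0,0,0,0,0,0,5,0,0,0,0,0,5,0,0,0,0,0,0,0,0]';python3 -m crank '[0,0,0,0,0,4,0,0,0,0,0,0,3,0,0,0,0,0,0,0,0]'
```

```text
clock: 13.72
tool_pos: [0.5381, 0.1397, 0.1532]
orientation: [180.0, 0.0, -27.9]
force: [-1.1, 0.3, -1.1]
opening: 0.0117
gripper_force: 30.0$: bad value
```

```bash
python3 -m crank '[0,0,0,0,0,0,0]'; python3 -c "
from h import *
togo([.5378,.1375,.146],-28.1);print(get_obs()['clock'])
m=eyes.camera_model('wrist');im=eyes.snapshot('wrist')
cv2.imwrite('pics/w7c.png',cv2.resize(im[90:240,245:395],(600,600),interpolation=cv2.INTER_CUBIC))"
```

```text
clock: 13.85
tool_pos: [0.5384, 0.1398, 0.1536]
orientation: [180.0, -0.0, -27.9]
force: [0.5, 0.9, -1.0]
opening: 0.0117
gripper_force: 30.0
rotvec [ 0.0001 -0.      0.0036] shift [0.6 2.3 7.6]
13.85
```

View pics/w7c.png

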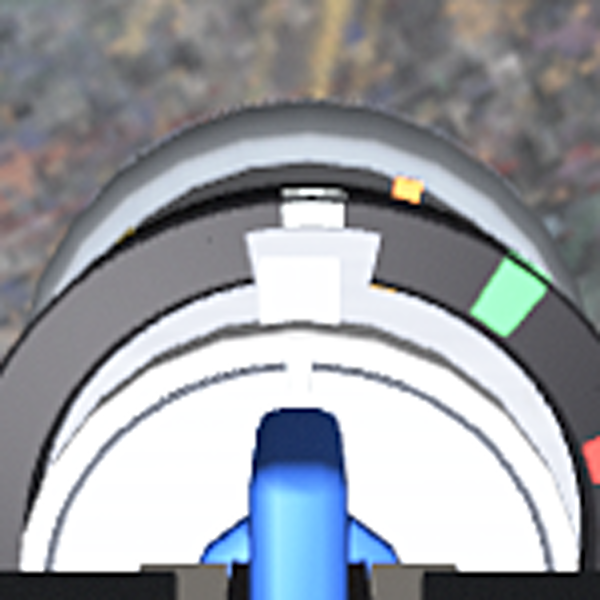

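The gap centre is now at crop (314,245) and the tab at (300,290). The small shift was only partly carried out, so I'll repeat it and check by pose.

```bash
python3 -m crank '[0,0,0,0,2,0,0,0,0,0,0,0,0,0]'; python3 -m crank '[0,0,0,0,0,4,0,0,0,0,0,0,0,0]'; python3 -c "
from h import *
togo([.5374,.1380,.1355],-28.1)
m=eyes.camera_model('wrist');im=eyes.snapshot('wrist')
cv2.imwrite('pics/w8c.png',cv2.resize(im[120:200,265:385],(600,400),interpolation=cv2.INTER_CUBIC))"
```

```text
clock: 14.15
tool_pos: [0.5373, 0.1379, 0.1536]
orientation: [180.0, 0.0, -27.9]
force: [0.9, -1.0, -1.9]
opening: 0.0122
gripper_force: 30.0
clock: 14.4
tool_pos: [0.5371, 0.1379, 0.1491]
orientation: [180.0, 0.0, -27.9]
force: [0.4, -0.4, -1.3]
opening: 0.012
gripper_force: 30.0
rotvec [0.0007 0.0005 0.0036] shift [ 0.2 -0.2 13.6]
```

View pics/w8c.png

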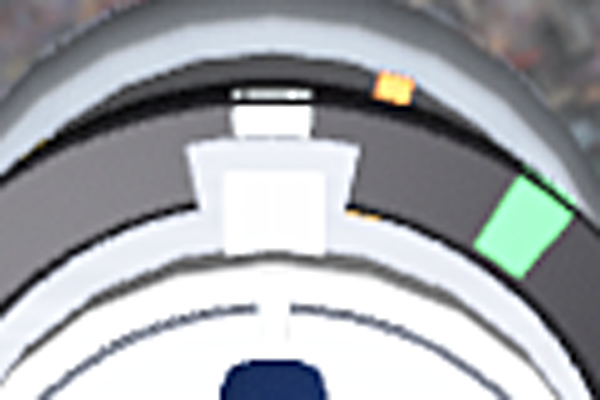

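The tab is centred in the gap: tab at crop (274,210), gap edges at 188 and 358. Going down.

```bash
python3 -m crank '[0,0,0,0,0,3,0,0,0,0,0,0,3,0,0,0,0,0,0,0,0]'; python3 -m crank '[0,0,0,0,0,3,0,0,0,0,0,0,3,0,0,0,0,0,0,0,0]'
```

```text
clock: 14.82
tool_pos: [0.5372, 0.1379, 0.1432]
orientation: [180.0, 0.0, -27.9]
force: [0.0, 0.4, -1.7]
opening: 0.0121
gripper_force: 30.0
clock: 15.2
tool_pos: [0.5372, 0.138, 0.1372]
orientation: [180.0, 0.0, -27.9]
force: [0.3, 0.2, -1.8]
opening: 0.0119
gripper_force: 30.0
```

```bash
python3 -m crank '[0,0,0,0,0,1.5,0,0,0,0,0,0,0,0]'; python3 -m crank '[0,0,0,0,0,1,0,0,0,0,0,0,0,0]'
```

```text
clock: 15.45
tool_pos: [0.5374, 0.138, 0.136]
orientation: [180.0, 0.0, -27.9]
force: [-0.2, 0.6, -2.1]
opening: 0.0118
gripper_force: 30.0
clock: 15.7
tool_pos: [0.5376, 0.138, 0.1355]
orientation: [-180.0, -0.0, -27.9]
force: [-1.5, -0.8, 3.1]
opening: 0.0116
gripper_force: 30.0
```

Contact came at the expected height, so the lid is seated. Now twisting clockwise.

```bash
python3 -m crank '[0,0,0,0,0,0,0,0,0,0.1,0,0,0,0,0,0,0.1,0,0,0,0,0,0,0,0,0,0,0]'; python3 -m crank '[0,0,0.1,0,0,0,0,0,0,0.1,0,0,0,0,0,0,0.1,0,0,0,0,0,0,0,0,0,0,0]'; python3 -m crank '[0,0,0.1,0,0,0,0,0,0,0,0,0,0,0,0,0,0,0,0,0,0]'; python3 -c "
from h import *
print(get_obs()['moment']);togo([.5376,.138,.1353],-63.1)
m=eyes.camera_model('wrist');im=eyes.snapshot('wrist')
a=cv2.resize(im[90:240,245:395],(600,600),interpolation=cv2.INTER_CUBIC)
s=eyes.snapshot('scene');cv2.imwrite('pics/w9c.png',np.hstack([a,cv2.resize(s[130:270,300:365],(200,600))]))"
```

```text
clock: 16.2
tool_pos: [0.5378, 0.1382, 0.1355]
orientation: [-179.9, -0.0, -39.3]
force: [-0.8, -1.1, 4.1]
opening: 0.0118
gripper_force: 30.0
clock: 16.7
tool_pos: [0.5378, 0.1383, 0.1355]
orientation: [-179.9, -0.0, -56.4]
force: [-1.3, 0.3, 5.3]
opening: 0.0122
gripper_force: 30.0
clock: 17.08
tool_pos: [0.5379, 0.1383, 0.1355]
orientation: [-179.9, -0.0, -62.1]
force: [-1.1, -0.7, 5.1]
opening: 0.0118
gripper_force: 30.0
[ 0.16766018  0.5014426  -0.02519869]
rotvec [-0.0012 -0.0001  0.0183] shift [0.1 0.4 0.2]
```

View pics/w9c.png

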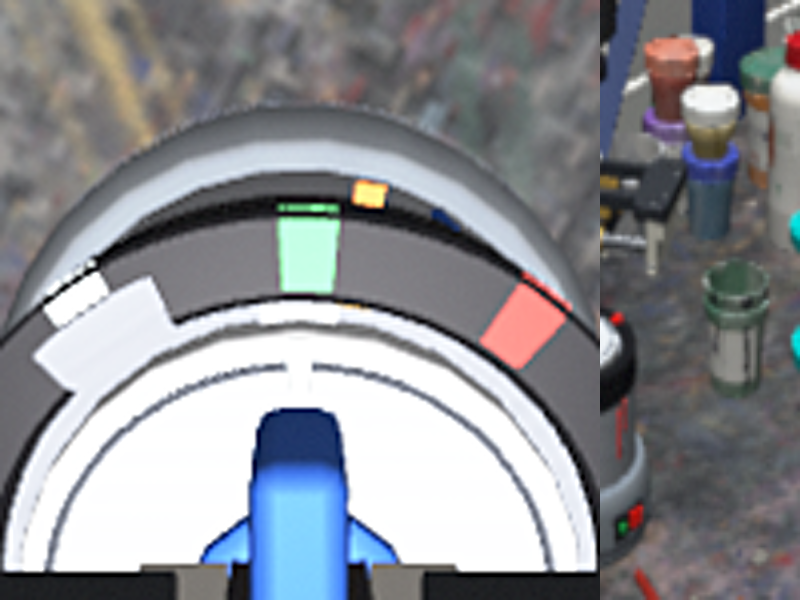

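The bar points at the green mark: lid tick at crop (300,375), green at (308,255), about 1° short. The tab is under the lip, the orange nib is being pushed along, and the tub stands upright. One small touch-up, then I'll hand in.

```bash
python3 -m crank '[0,0,0.02,0,0,0,0,0,0,0,0,0,0,0,0,0,0,0,0,0,0,0,0,0,0,0,0,0]'; python3 -c "
from plant import ctrl
print(ctrl.close_job())"
```

```text
clock: 17.68
tool_pos: [0.5379, 0.1383, 0.1355]
orientation: [-179.9, -0.0, -63.2]
force: [-1.5, -0.1, 6.0]
opening: 0.0119
gripper_force: 30.0
the job is handed in; nothing more can be done
None
```

The lid is seated in the mill, twisted to the green marks and still gripped at about 30 N; the tub was standing when last seen, and I handed the job in at about 17.7 s (no verdict came back).

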